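# Check the batter dispenser's hand lever

### The arm

A 7-joint arm with a two-finger parallel gripper is mounted at the origin on a cart in front of the work surface, level with it; the furniture and walls round the work are solid. World frame = base frame: x ahead of the robot, y to its left, z up, the work surface at z = 0. Lengths are in m, angles in rad, forces in N, time in s.
With the tool pointing down it reaches from about 0.425 to 1.025 m from the base axis. Payload 3.6 kg.
Tool frame: the origin (TCP) lies at the very end of the fingers, on their centre line; the grasp point (between the pads) lies 19 mm behind it; z points along the fingers, y is the line along which they close (so a half turn about z gives the same grasp; the last joint's range is limited). The gripper opens to 85 mm and grips with 20 to 120 N. Pads are 22 mm wide; open, the fingers measure 114 mm over their backs; the gripper's body (76 mm by 85 mm) begins 54 mm behind the grasp point. The pads swing forward as they close: fully open they stand 13 mm farther back than shut.
Start: joints at [1.127, 0.591, 0.048, 1.609, -0.033, 0.943, -0.034], TCP at [0.248, -0.681, 0.203] pointing down, gripper open.
Joint ranges: [-2.69, 2.69], [-0.47, 2.24], [-1.27, 1.36], [0.19, 2.51], [-1.53, 4.68], [0.08, 2.07], [-3.09, 3.09]. Speed limits (rad/s): [2.57, 2.57, 3.14, 3.14, 3.14, 3.14, 3.14].

### API

Orientations are given as [roll, pitch, yaw] about the fixed x, y, z axes, in that order (R = Rz(yaw) Ry(pitch) Rx(roll)).
In Python, from bench import get_state, viewer, job gives the robot as it stands. The module is installed in compiled form; this text tells all that it offers.
- The arm moves only by the tool move_arm, never from a script. Its argument "steps" is one flat list of numbers, 7 for each row, row after row: the shift along the tool's x, y, z in units of 0.04 m (1.0 is 0.04 m), then the turn, a rotation vector about the tool's x, y, z in units of 180 degrees (1.0 is 180 degrees), then the opening, from 0 (shut) to 1 (fully open). A call has exactly 5 rows; each row shifts and turns the commanded pose from where the row before left it, along the tool's axes as they then stand; what a row does not reach is not made up. A row lasts 1/10 s, in which the tool goes at most 50 mm and 8.59 degrees, less where a joint would pass 70% of its speed; a pose out of reach is approached as far as the arm can. A call with a number of a shift or a turn outside -1 to 1 is refused whole. A call with a gripper value outside its range is refused whole. The fingers move at their own pace and stop on an object; the grip force is fixed at half the most. Time passes only in rows, so rows that do not move let the fingers close, or fill a call up. It gives the time, the measured TCP pose, the force, the opening and the grip force at its end, in the units of the state.
- get_state(): the state, without advancing time (a new reading comes with each control period).
- viewer.grab_frame(name): name is "scene" or "side" or "wrist"; returns (picture, depth): 480x640x3 uint8, red, green, blue; 480x640 float32, m along the optical axis (not along the pixel's ray), 0 where there is no reading.
- viewer.camera_model(name): a dict with "K" (3x3 intrinsics, pixels), "distortion" ([k1, k2, p1, p2, k3] as OpenCV has them; the pictures are not rectified), "T" (4x4, takes a point from camera to world coordinates). Camera axes: x right, y up, looking along -z (the intrinsics and any distortion apply to the point x, -y, -z); pixel columns grow to the right and rows downward; lengths in m; the calibration is good to about 2 mm. A picture is of the moment at which its call begins: read the wrist's pose just before it. camera_model takes no time and is no camera call; for the wrist camera it gives the pose at the moment of the call.
- job.job_done(): hands the job in; it is judged then, once.
The state is a dict: "clock": time; "joint_positions": joint angles; "qd": joint speeds; "effort": joint torques, N m; "ee_pos": TCP position; "orientation": TCP orientation; "wrist_force": force on the tool from outside, world axes, zero at the start; "ft_torque": the same for the moment, N m; "opening": finger opening in m; "gripper_force": force on a finger pad.
Only numpy, scipy, OpenCV 4.12 (cv2) and the standard library are available. Lean on these libraries where they do the work, as an engineer would, in place of code of your own. Each camera call takes 0.05 s, during which the arm holds its last target. There are 200 camera calls.

### The job

Check the hand lever of the batter dispenser: with the outside of the fingers, gently press the spring lever in from its free side until it will go no further, which is well short of the fixed grip bar, and keep it pressed there for about two seconds. Then ease the lever back out with the fingers still against it, without letting it snap, and move clear. Grasp nothing, do not touch the grip bar or the side of the lever that faces it, and leave the bowl, lemon, spice jar and egg box where they are.

Things in the scene. Friction and masses are not known exactly. Their poses are not given: they have to be found in the camera images.
- dispenser: Steel batter dispenser, fixed to the worktop: an open funnel (160 mm across, rim 206 mm above the worktop, a small knob on it up to 221 mm) in a three-legged wire stand (feet 98 mm from its axis). Its grip bar and hand lever stick out level on its -y side (the robot's right at yaw 0). Origin on the worktop under the funnel's axis, z up.
- lever (a joint): Turn of the steel hand lever about its upright pivot, rad: 0 = out at rest, grows as the lever is pressed towards the bar, hard stop at 0.30. A spring pushes it out: about 3.5 N at the press point when it starts to move, 7.5 N just before the stop. At the stop the lever's free end still stands about 25 mm clear of the bar.
- lever_pivot (a point): Upright pivot of the hand lever, 180 mm above the worktop. The lever is a straight level steel strip on edge, 18 mm high, 10 mm thick, 135 mm long from here, at the bar's height, on the bar's -x side (the robot's side); at rest it spreads 0.40 rad from the bar.
- bowl: White bowl, 116 mm across, 52 mm high, under the funnel's spout. Origin under its centre. Leave alone.
- lemon: Lemon, 83 x 58 x 58 mm, lying on the worktop. Origin under its centre. Leave alone.
- spice_jar: Spice jar with a screw cap, 45 mm across, 106 mm high. Origin under its centre. Leave alone.
- egg_box: Closed egg box, 106 x 155 x 72 mm. Origin under its centre. Leave alone.
- press_face (a point): Outer half of the hand lever, the side to press. Origin on its outer surface at half height, 180 mm above the worktop, 110 mm from the pivot, 29 mm short of the centre of the 20 mm ball at the free end. Its x axis points square into the lever (the way to press), -y along the lever to the free end, z up; it turns with the lever.
- bar_root (a point): Fixed black round grip bar, 163 mm long, up to 21 mm thick, level, axis 180 mm above the worktop. This point is on its axis at its root beside the funnel; it runs from here along the -y axis (the dispenser's -y) to its free end. Not to be touched.

How it is judged:
On the way:
1. the lever is held in at its stop by the fingers for at least 1 s (value of joint lever above 0.28 rad and contact force between the fingers and lever above 3 N), for 1 s.
At the end, for the whole second after the job is handed in: The lever, after its press, is back out at rest (within 0.03 rad of 0, still), and the bowl, lemon, spice jar and egg box are within 20 mm of where they stood (value of joint lever below 0.03 rad and not (velocity of joint lever above 0.05 rad/s) and distance of each of bowl, lemon, spice_jar, egg_box from where it was at the start of the episode below 0.02 m); the robot touches nothing.
It fails at once if the fingers or the arm touch the grip bar (contact force between any of the fingers, the arm and dispenser_c61 above 0.5 N).
It fails at once if the fingers touch the lever's inner side (pinching or pulling it) (contact force between the fingers and lever_c0 above 0.5 N).
It fails at once if the lever is pressed brutally (over 40 N) (contact force between the fingers and lever above 40 N).
It fails at once if the lever snaps back (faster than 3 rad/s) (velocity of joint lever below -3 rad/s).
It fails at once if a bystander is moved more than 20 mm, or lifted (distance of any of bowl, lemon, spice_jar, egg_box from where it was at the start of the episode above 0.02 m).
It also fails if it takes over 45 s, if anything falls off the work surface, if the arm or the gripper's body presses on something with over 40 N, if the wrist force passes 120 N, or if a joint passes its speed limit or range.

## Working session

There is one attempt and no reset: what is moved stays moved. The work goes in short steps, Python scripts to look and compute and a tool call to move; the robot and the scene stay as the last step left them, time stands still between calls to the robot, and variables do not carry over. Pictures are saved under pics/ and viewed, at most 10 in all, crops included, and the job is handed in when it is done.

Besides the shell and the picture viewer there is one more tool, called after "Emit:" as name(argument=value, ...) on one line, values as JSON. move_arm: Moves the arm, as the interface text tells. Its arguments: {"type":"object","properties":{"steps":{"type":"array","items":{"type":"number"}}},"required":["steps"]}

```bash
mkdir -p pics; cat > h.py <<'E'
import numpy as np, cv2
from bench import get_state, viewer, job
def grab(n,f):
    m=viewer.camera_model(n); p,d=viewer.grab_frame(n)
    cv2.imwrite('pics/'+f+'.png',p[:,:,::-1]); np.savez('pics/'+f+'.npz',d=d,K=m['K'],D=m['distortion'],T=m['T'])
def cloud(f):
    z=np.load('pics/'+f+'.npz'); d=z['d']; v,u=np.mgrid[:480,:640]
    q=cv2.undistortPoints(np.stack([u,v],-1).reshape(-1,1,2).astype(float),z['K'],z['D']).reshape(480,640,2)
    P=np.stack([q[...,0]*d,-q[...,1]*d,-d,np.ones_like(d)],-1)@z['T'].T
    P=P[...,:3]; P[d==0]=np.nan; return P
E
python3 - <<'E'
from h import *
s=get_state(); print({k:np.round(v,3) for k,v in s.items()})
for n in('scene','side'): grab(n,n+'0'); print(n,np.round(viewer.camera_model(n)['T'],2).tolist())
E
```

```text
{'clock': np.float64(0.0), 'joint_positions': array([ 1.128,  0.592,  0.048,  1.61 , -0.033,  0.943, -0.034]), 'qd': array([ 0.001,  0.001,  0.   ,  0.001, -0.001,  0.002, -0.   ]), 'effort': array([-1.0000e-03, -5.4869e+01,  1.5460e+00, -1.9812e+01,  9.0000e-03,
        9.0000e-03,  0.0000e+00]), 'ee_pos': array([ 0.248, -0.68 ,  0.201]), 'orientation': array([-3.139,  0.   ,  0.35 ]), 'wrist_force': array([ 0.217,  0.821, -0.214]), 'ft_torque': array([-0.032,  0.005,  0.049]), 'gripper_force': np.float64(0.0), 'opening': np.float64(0.085)}
scene [[-0.87, 0.31, -0.39, 0.15], [-0.49, -0.57, 0.65, 0.57], [-0.02, 0.76, 0.65, 0.81], [0.0, 0.0, 0.0, 1.0]]
side [[-0.83, 0.21, -0.52, -0.16], [-0.56, -0.32, 0.76, 0.9], [-0.01, 0.92, 0.38, 0.62], [0.0, 0.0, 0.0, 1.0]]
```

View pics/scene0.png

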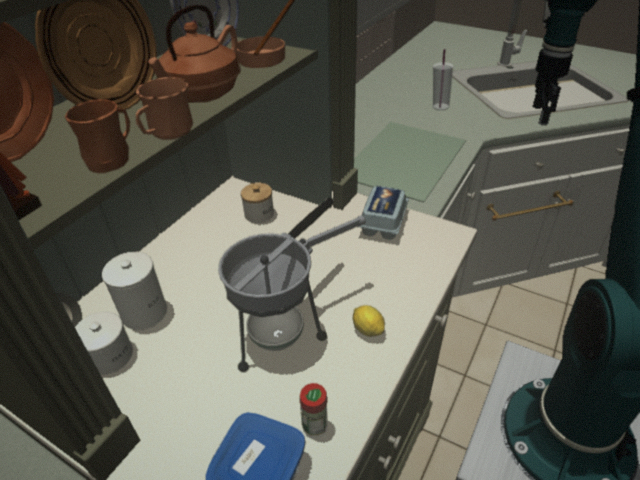

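View pics/side0.png

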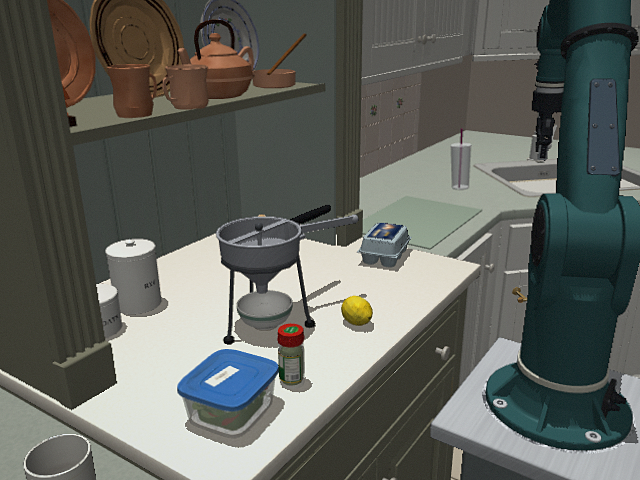

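The scene view shows the funnel at (265,265), the lever from (305,245) to its ball near (362,220), the bar up to (330,200), the egg box at (385,210), the lemon at (369,320) and the jar at (314,408). The side view agrees.

```bash
python3 - <<'E'
from h import *
a=cv2.imread('pics/scene0.png')
cv2.imwrite('pics/c1.png',cv2.resize(a[160:300,210:430],None,fx=3.6,fy=3.6,interpolation=cv2.INTER_CUBIC))
for f in('scene0','side0'):
    P=cloud(f); n=P[...,2]
    X=P[...,0];Y=P[...,1]
    # lever/bar height points
    m=(n>.168)&(n<.2)&(X>.3)&(X<1.2)&(Y>-.75)&(Y<0.2)
    v,u=np.where(m); o=np.argsort(Y[m])
    print(f,m.sum())
    for i in o[::max(1,len(o)//60)]: print((u[i],v[i]),np.round(P[v[i],u[i]],3))
    for uv in ([(369,320),(314,390),(385,195),(275,330)] if f[1]=='c' else [(357,310),(291,335),(385,235)]): print(uv,P[uv[1],uv[0]].round(3))
E
```

```text
scene0 5881
(np.int64(354), np.int64(137)) [ 0.66  -0.471  0.177]
(np.int64(347), np.int64(141)) [ 0.658 -0.428  0.187]
(np.int64(337), np.int64(151)) [ 0.665 -0.387  0.178]
(np.int64(260), np.int64(127)) [ 0.892 -0.381  0.193]
(np.int64(329), np.int64(146)) [ 0.682 -0.379  0.191]
(np.int64(309), np.int64(139)) [ 0.739 -0.378  0.197]
(np.int64(248), np.int64(131)) [ 0.932 -0.378  0.173]
(np.int64(288), np.int64(135)) [ 0.802 -0.377  0.193]
(np.int64(294), np.int64(145)) [ 0.785 -0.377  0.168]
(np.int64(225), np.int64(123)) [ 1.008 -0.376  0.179]
(np.int64(316), np.int64(150)) [ 0.719 -0.376  0.172]
(np.int64(301), np.int64(142)) [ 0.762 -0.375  0.184]
(np.int64(319), np.int64(145)) [ 0.709 -0.375  0.189]
(np.int64(258), np.int64(128)) [ 0.894 -0.374  0.192]
(np.int64(294), np.int64(146)) [ 0.783 -0.373  0.168]
(np.int64(215), np.int64(131)) [ 1.017 -0.341  0.17 ]
(np.int64(200), np.int64(136)) [ 1.015 -0.28   0.185]
(np.int64(188), np.int64(150)) [ 1.013 -0.228  0.171]
(np.int64(328), np.int64(199)) [ 0.578 -0.186  0.189]
(np.int64(170), np.int64(156)) [ 1.016 -0.167  0.185]
(np.int6
[... 4894 characters left out ...]
64(103), np.int64(208)) [1.013 0.085 0.179]
(np.int64(275), np.int64(255)) [0.504 0.091 0.181]
(np.int64(98), np.int64(211)) [1.015 0.098 0.175]
(np.int64(98), np.int64(213)) [1.005 0.105 0.174]
(np.int64(263), np.int64(256)) [0.516 0.112 0.184]
(np.int64(258), np.int64(260)) [0.525 0.117 0.176]
(np.int64(88), np.int64(211)) [1.016 0.122 0.182]
(np.int64(221), np.int64(243)) [0.607 0.126 0.195]
(np.int64(244), np.int64(262)) [0.549 0.129 0.17 ]
(np.int64(225), np.int64(247)) [0.592 0.131 0.192]
(np.int64(227), np.int64(247)) [0.586 0.133 0.194]
(np.int64(230), np.int64(256)) [0.578 0.135 0.178]
(357, 310) [ 0.392 -0.023  0.047]
(291, 335) [0.381 0.209 0.107]
(385, 235) [ 0.512 -0.359  0.074]
```

View pics/c1.png

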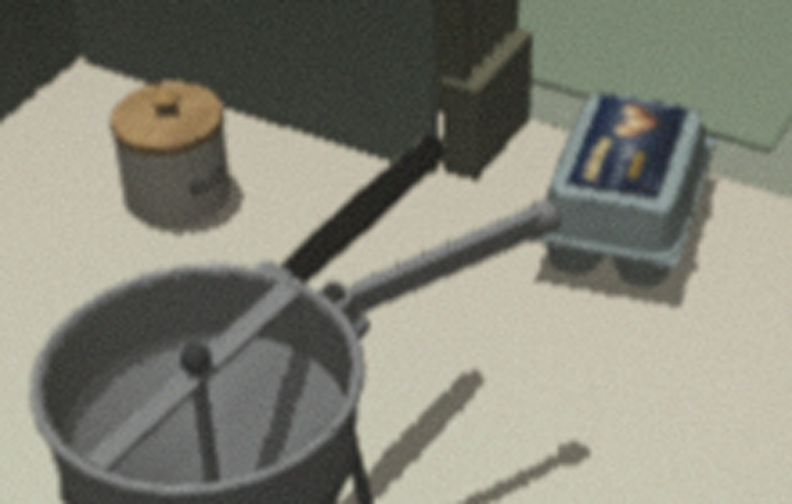

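The crop shows the lever from its pivot at crop (340,297) to the ball at (545,213), with the black bar separate behind it.

```bash
python3 - <<'E'
from h import *
for f in('scene0','side0'):
    P=cloud(f); X,Y,Z=P[...,0],P[...,1],P[...,2]
    b=(Z>.165)&(Z<.2)&(Y<-.07)&(Y>-.26)&(X>.45)&(X<.62)
    for n,m in(('bar',b&(X>.55)),('lev',b&(X<.55)&(Y>-.15)),('ball',b&(X<.55)&(Y<-.15))):
        if m.sum()<3: print(n,m.sum()); continue
        c=np.polyfit(Y[m],X[m],1); print(f,n,m.sum(),'x=%.3f*y+%.3f'%tuple(c),P[m].min(0).round(3),P[m].max(0).round(3),np.arctan(c[0]).round(3))
    r=(Z>.195)&(Z<.21)&(X>.47)&(X<.68)&(Y>-.04)&(Y<.16)
    A=np.c_[X[r],Y[r],np.ones(r.sum())]; s=np.linalg.lstsq(A,X[r]**2+Y[r]**2,rcond=None)[0]; print('funnel',s[:2]/2)
    e=(Z>.02)&(Z<.09)&(Y<-.2)&(Y>-.5)&(X>.4)&(X<.64); print('egg',P[e].min(0),P[e].max(0))
E
```

```text
scene0 bar 424 x=0.079*y+0.588 [ 0.567 -0.196  0.174] [ 0.592 -0.07   0.191] 0.079
scene0 lev 360 x=0.523*y+0.571 [ 0.491 -0.15   0.17 ] [ 0.542 -0.07   0.19 ] 0.482
scene0 ball 77 x=0.388*y+0.548 [ 0.479 -0.169  0.171] [ 0.499 -0.15   0.191] 0.37
funnel [0.57398584 0.05697786]
egg [ 0.46290486 -0.47574286  0.02014858] [ 0.57990101 -0.30068481  0.07599424]
side0 bar 329 x=0.077*y+0.585 [ 0.566 -0.196  0.171] [ 0.59  -0.071  0.192] 0.077
side0 lev 312 x=0.524*y+0.568 [ 0.48  -0.15   0.171] [ 0.534 -0.07   0.191] 0.483
side0 ball 71 x=0.659*y+0.588 [ 0.476 -0.17   0.172] [ 0.494 -0.15   0.191] 0.582
funnel [0.5707328  0.05681503]
egg [ 0.4610152  -0.47210252  0.02000144] [ 0.63931755 -0.29663096  0.07642153]
```

Emit:
move_arm(steps=[0,0,0,0,0,0.0433,0,0,0,0,0,0,0.0433,0,0,0,0,0,0,0.0433,0,0,0,0,0,0,0.0433,0,0,0,0,0,0,0.0433,0])

```text
clock: 0.6
ee_pos: [0.2483, -0.6805, 0.2019]
orientation: [-3.141, 0.001, -0.336]
wrist_force: [0.5, -0.1, 0.5]
opening: 0.0125
gripper_force: 0.0
```

Emit:
move_arm(steps=[0,-0.5,0,0,0,0,0,0,-1,0,0,0,0,0,0,-1,0,0,0,0,0,0,-1,0,0,0,0,0,0,-1,0,0,0,0,0])

```text
clock: 1.1
ee_pos: [0.3071, -0.5089, 0.2021]
orientation: [-3.141, 0.001, -0.33]
wrist_force: [0.9, 0.4, -0.2]
opening: 0.0001
gripper_force: 0.0
```

Emit:
move_arm(steps=[0,-1,0,0,0,0,0,0,-1,0,0,0,0,0,0,-1,0,0,0,0,0,0,-1,0,0,0,0,0,0,-0.5,0,0,0,0,0])

```text
clock: 1.6
ee_pos: [0.366, -0.3363, 0.2021]
orientation: [-3.139, 0.002, -0.326]
wrist_force: [-0.2, -1.1, 0.1]
opening: 0.0001
gripper_force: 0.0
```

Emit:
move_arm(steps=[0,-1,0,0,0,0,0,0,-1,0,0,0,0,0,0,-1,0,0,0,0,0,0,-1,0,0,0,0,0,0,-1,0,0,0,0,0])

```text
clock: 2.1
ee_pos: [0.4301, -0.1498, 0.2025]
orientation: [3.142, 0.0, -0.33]
wrist_force: [0.6, -0.7, 0.0]
opening: -0.0
gripper_force: 0.0
```

Emit:
move_arm(steps=[0,-0.9,0,0,0,0,0,0,0,0.4,0,0,0,0,0,0,0.4,0,0,0,0,0,0,0.35,0,0,0,0,0,0,0,0,0,0,0])

```text
clock: 2.6
ee_pos: [0.44, -0.1168, 0.155]
orientation: [3.141, 0.004, -0.33]
wrist_force: [0.4, -0.3, 0.5]
opening: -0.0
gripper_force: 0.0
```

```bash
python3 - <<'E'
from h import *
for n in('scene','wrist'): grab(n,n+'1')
a=cv2.imread('pics/scene1.png')[160:310,210:430]; b=cv2.imread('pics/wrist1.png')
a=cv2.resize(a,(480,327)); b=cv2.resize(b,(320,240)); c=np.zeros((327,800,3),np.uint8); c[:,:480]=a; c[:240,480:]=b
cv2.imwrite('pics/m1.png',c)
E
```

```text
(no output)
```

View pics/m1.png

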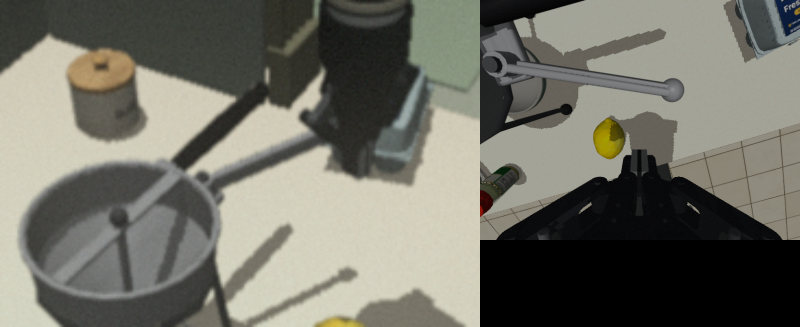

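Wrist view: ball at (672,90), pivot at (492,65), fingertips at (640,160). They are lined up roughly 25 mm inboard of the ball, so I'll shift them a little further inboard.

Emit:
move_arm(steps=[0.2,-0.12,0,0,0,0,0,0.2,0,0,0,0,0,0,0.15,0,0,0,0,0,0,0.1,0,0,0,0,0,0,0,0,0,0,0,0,0])

```text
clock: 3.2
ee_pos: [0.469, -0.1216, 0.1568]
orientation: [-3.142, -0.001, -0.331]
wrist_force: [1.1, -0.5, 0.1]
opening: 0.0
gripper_force: 0.0
```

Emit:
move_arm(steps=[0.04,0,0,0,0,0,0,0.04,0,0,0,0,0,0,0.04,0,0,0,0,0,0,0.04,0,0,0,0,0,0,0.04,0,0,0,0,0,0])

```text
clock: 3.7
ee_pos: [0.4755, -0.1238, 0.1566]
orientation: [-3.142, 0.0, -0.33]
wrist_force: [0.6, 0.3, -0.3]
opening: -0.0004
gripper_force: 0.0
```

Emit:
move_arm(steps=[0.04,0,0,0,0,0,0,0.04,0,0,0,0,0,0,0.04,0,0,0,0,0,0,0.04,0,0,0,0,0,0,0.04,0,0,0,0,0,0])

```text
clock: 4.2
ee_pos: [0.4831, -0.1264, 0.1566]
orientation: [3.142, 0.0, -0.33]
wrist_force: [-0.3, 0.2, 0.5]
opening: 0.0001
gripper_force: 0.0
```

Emit:
move_arm(steps=[0.04,0,0,0,0,0,0,0.04,0,0,0,0,0,0,0.04,0,0,0,0,0,0,0.04,0,0,0,0,0,0,0.04,0,0,0,0,0,0])

```text
clock: 4.7
ee_pos: [0.4901, -0.1288, 0.1565]
orientation: [3.141, 0.002, -0.33]
wrist_force: [-3.0, 0.5, 0.6]
opening: -0.0001
gripper_force: 1.1
```

Emit:
move_arm(steps=[0.04,0,0,0,0,0,0,0.04,0,0,0,0,0,0,0.04,0,0,0,0,0,0,0.04,0,0,0,0,0,0,0.04,0,0,0,0,0,0])

```text
clock: 5.2
ee_pos: [0.4969, -0.1321, 0.1563]
orientation: [3.141, 0.002, -0.331]
wrist_force: [-5.6, -0.3, 2.9]
opening: 0.0002
gripper_force: 2.3
```

```bash
python3 - <<'E'
from h import *
print(get_state()['wrist_force'])
grab('wrist','wrist2'); grab('side','side2')
b=cv2.imread('pics/wrist2.png')[:400]; a=cv2.resize(cv2.imread('pics/side2.png')[170:270,250:400],(450,300))
c=np.zeros((400,800,3),np.uint8); c[:,:350]=b[:,150:500]; c[:300,350:]=a
cv2.imwrite('pics/m2.png',c)
E
```

```text
[-5.62488537 -0.26464792  2.94408161]
```

View pics/m2.png

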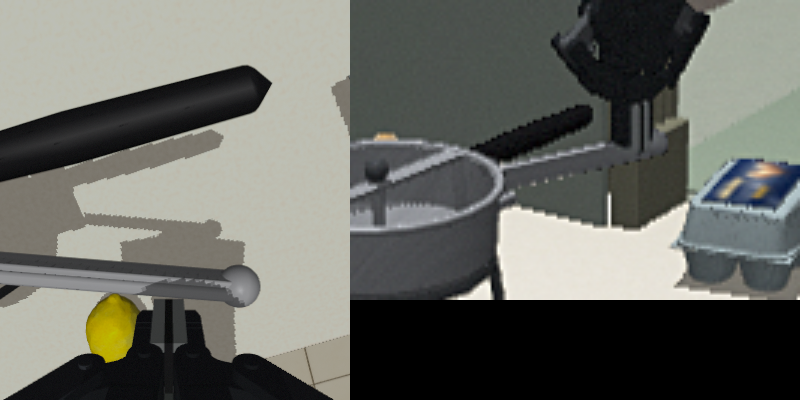

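The wrist view shows the closed fingers at (168,300) pressing the lever's outer face, inboard of the ball at (240,285). The bar is well clear.

Emit:
move_arm(steps=[0.04,0,0,0,0,0,0,0.04,0,0,0,0,0,0,0.04,0,0,0,0,0,0,0.04,0,0,0,0,0,0,0.04,0,0,0,0,0,0])

```text
clock: 5.8
ee_pos: [0.5037, -0.135, 0.1562]
orientation: [3.14, 0.004, -0.331]
wrist_force: [-6.3, -1.2, 2.7]
opening: 0.0003
gripper_force: 2.9
```

Emit:
move_arm(steps=[0.04,0,0,0,0,0,0,0.04,0,0,0,0,0,0,0.04,0,0,0,0,0,0,0.03,0,0,0,0,0,0,0.03,0,0,0,0,0,0])

```text
clock: 6.3
ee_pos: [0.5098, -0.1371, 0.156]
orientation: [3.14, 0.005, -0.331]
wrist_force: [-7.4, -0.4, 3.1]
opening: -0.0003
gripper_force: 3.4
```

Emit:
move_arm(steps=[0.03,0,0,0,0,0,0,0.03,0,0,0,0,0,0,0.03,0,0,0,0,0,0,0.02,0,0,0,0,0,0,0.02,0,0,0,0,0,0])

```text
clock: 6.8
ee_pos: [0.5143, -0.1386, 0.156]
orientation: [3.14, 0.006, -0.331]
wrist_force: [-8.0, -0.3, 3.8]
opening: 0.0001
gripper_force: 3.8
```

Emit:
move_arm(steps=[0.02,0,0,0,0,0,0,0.02,0,0,0,0,0,0,0.02,0,0,0,0,0,0,0.02,0,0,0,0,0,0,0,0,0,0,0,0,0])

```text
clock: 7.3
ee_pos: [0.5172, -0.1395, 0.1559]
orientation: [3.14, 0.006, -0.331]
wrist_force: [-8.4, -1.2, 3.8]
opening: -0.0002
gripper_force: 3.8
```

Emit:
move_arm(steps=[0.02,0,0,0,0,0,0,0.02,0,0,0,0,0,0,0.02,0,0,0,0,0,0,0,0,0,0,0,0,0,0,0,0,0,0,0,0])

```text
clock: 7.8
ee_pos: [0.5194, -0.14, 0.1559]
orientation: [3.14, 0.007, -0.331]
wrist_force: [-7.3, -0.5, 4.0]
opening: 0.0002
gripper_force: 4.0
```

Emit:
move_arm(steps=[0.02,0,0,0,0,0,0,0.02,0,0,0,0,0,0,0.02,0,0,0,0,0,0,0,0,0,0,0,0,0,0,0,0,0,0,0,0])

```text
clock: 8.3
ee_pos: [0.5203, -0.1403, 0.1558]
orientation: [3.14, 0.009, -0.331]
wrist_force: [-10.8, 1.1, 5.2]
opening: -0.0003
gripper_force: 5.0
```

The TCP has stalled and the force is rising, so this is the stop. I'll press slightly more and hold.

Emit:
move_arm(steps=[0.02,0,0,0,0,0,0,0.02,0,0,0,0,0,0,0,0,0,0,0,0,0,0,0,0,0,0,0,0,0,0,0,0,0,0,0])

```text
clock: 8.8
ee_pos: [0.5204, -0.1404, 0.1557]
orientation: [3.14, 0.012, -0.331]
wrist_force: [-12.6, 1.5, 8.3]
opening: -0.0005
gripper_force: 6.2
```

```bash
python3 - <<'E'
from h import *
grab('wrist','wrist3'); grab('side','side3')
b=cv2.imread('pics/wrist3.png')[:400]; a=cv2.resize(cv2.imread('pics/side3.png')[170:270,250:400],(450,300))
c=np.zeros((400,800,3),np.uint8); c[:,:350]=b[:,150:500]; c[:300,350:]=a
cv2.imwrite('pics/m3.png',c)
P=cloud('wrist3');X,Y,Z=P[...,0],P[...,1],P[...,2]
for n,x0,x1 in(('lev',.48,.548),('bar',.555,.6)):
    m=(Z>.18)&(Z<.2)&(Y<-.06)&(Y>-.14)&(X>x0)&(X<x1)
    print(n,m.sum(),np.arctan(np.polyfit(Y[m],X[m],1)[0]) if m.sum()>5 else 0)
E
```

```text
lev 3051 0.14354095001740236
bar 8611 0.02548507385735276
```

View pics/m3.png

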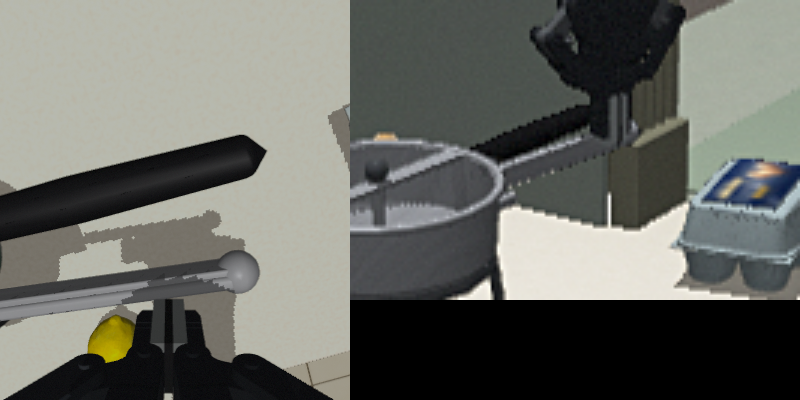

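The lever now lies about 0.1 rad from the bar, with the fingers at (168,300) on its outer face, which matches the stop. Now the hold.

Emit:
move_arm(steps=[0,0,0,0,0,0,0,0,0,0,0,0,0,0,0,0,0,0,0,0,0,0,0,0,0,0,0,0,0,0,0,0,0,0,0])

```text
clock: 9.4
ee_pos: [0.5204, -0.1403, 0.1557]
orientation: [3.14, 0.012, -0.33]
wrist_force: [-12.3, 1.7, 8.5]
opening: -0.0002
gripper_force: 6.2
```

Emit:
move_arm(steps=[0,0,0,0,0,0,0,0,0,0,0,0,0,0,0,0,0,0,0,0,0,0,0,0,0,0,0,0,0,0,0,0,0,0,0])

```text
clock: 9.9
ee_pos: [0.5204, -0.1403, 0.1557]
orientation: [3.14, 0.012, -0.331]
wrist_force: [-11.5, 2.1, 8.8]
opening: 0.0001
gripper_force: 6.2
```

Emit:
move_arm(steps=[0,0,0,0,0,0,0,0,0,0,0,0,0,0,0,0,0,0,0,0,0,0,0,0,0,0,0,0,0,0,0,0,0,0,0])

```text
clock: 10.4
ee_pos: [0.5204, -0.1403, 0.1557]
orientation: [3.14, 0.012, -0.33]
wrist_force: [-12.3, 2.0, 7.1]
opening: -0.0001
gripper_force: 6.2
```

Emit:
move_arm(steps=[0,0,0,0,0,0,0,0,0,0,0,0,0,0,0,0,0,0,0,0,0,0,0,0,0,0,0,0,0,0,0,0,0,0,0])

```text
clock: 10.9
ee_pos: [0.5204, -0.1403, 0.1557]
orientation: [3.14, 0.012, -0.331]
wrist_force: [-12.5, 2.0, 7.5]
opening: -0.0003
gripper_force: 6.2
```

Ease back: about 42 mm at 1.6 mm per row.

Emit:
move_arm(steps=[-0.04,0,0,0,0,0,0,-0.04,0,0,0,0,0,0,-0.04,0,0,0,0,0,0,-0.04,0,0,0,0,0,0,-0.04,0,0,0,0,0,0])

```text
clock: 11.4
ee_pos: [0.5156, -0.1389, 0.1558]
orientation: [3.14, 0.006, -0.331]
wrist_force: [-7.5, 0.1, 2.8]
opening: -0.0002
gripper_force: 3.6
```

Emit:
move_arm(steps=[-0.04,0,0,0,0,0,0,-0.04,0,0,0,0,0,0,-0.04,0,0,0,0,0,0,-0.04,0,0,0,0,0,0,-0.04,0,0,0,0,0,0])

```text
clock: 11.9
ee_pos: [0.5085, -0.1366, 0.1559]
orientation: [3.14, 0.005, -0.331]
wrist_force: [-7.1, -0.8, 1.4]
opening: -0.0004
gripper_force: 3.1
```

Emit:
move_arm(steps=[-0.04,0,0,0,0,0,0,-0.04,0,0,0,0,0,0,-0.04,0,0,0,0,0,0,-0.04,0,0,0,0,0,0,-0.04,0,0,0,0,0,0])

```text
clock: 12.4
ee_pos: [0.5017, -0.1337, 0.1559]
orientation: [3.141, 0.004, -0.331]
wrist_force: [-4.9, -0.5, 0.0]
opening: -0.0003
gripper_force: 2.4
```

Emit:
move_arm(steps=[-0.04,0,0,0,0,0,0,-0.04,0,0,0,0,0,0,-0.04,0,0,0,0,0,0,-0.04,0,0,0,0,0,0,-0.04,0,0,0,0,0,0])

```text
clock: 12.9
ee_pos: [0.4959, -0.1307, 0.1562]
orientation: [-3.142, 0.001, -0.33]
wrist_force: [-3.8, 0.4, -2.5]
opening: 0.0001
gripper_force: 2.0
```

Emit:
move_arm(steps=[-0.04,0,0,0,0,0,0,-0.04,0,0,0,0,0,0,-0.04,0,0,0,0,0,0,-0.04,0,0,0,0,0,0,-0.04,0,0,0,0,0,0])

```text
clock: 13.4
ee_pos: [0.4905, -0.1283, 0.1571]
orientation: [-3.141, -0.004, -0.33]
wrist_force: [-1.2, 0.5, -0.3]
opening: -0.0
gripper_force: 0.5
```

Emit:
move_arm(steps=[-0.04,0,0,0,0,0,0,-0.04,0,0,0,0,0,0,-0.04,0,0,0,0,0,0,-0.04,0,0,0,0,0,0,-0.04,0,0,0,0,0,0])

```text
clock: 13.9
ee_pos: [0.4814, -0.1259, 0.1567]
orientation: [-3.142, -0.001, -0.331]
wrist_force: [-0.3, 0.1, 0.5]
opening: -0.0
gripper_force: 0.0
```

Emit:
move_arm(steps=[-0.1,0,0,0,0,0,0,-0.2,0,0,0,0,0,0,-0.2,0,0,0,0,0,0,-0.2,0,0,0,0,0,0,-0.1,0,0,0,0,0,0])

```text
clock: 14.4
ee_pos: [0.4493, -0.1149, 0.1565]
orientation: [3.141, 0.001, -0.33]
wrist_force: [0.1, -0.1, 0.1]
opening: 0.0002
gripper_force: 0.0
```

Emit:
move_arm(steps=[0,0,0,0,0,0,0,0,0,0,0,0,0,0,0,0,0,0,0,0,0,0,0,0,0,0,0,0,0,0,0,0,0,0,0])

```text
clock: 14.9
ee_pos: [0.4512, -0.1155, 0.1566]
orientation: [3.142, -0.0, -0.33]
wrist_force: [0.1, 0.2, 1.1]
opening: 0.0003
gripper_force: 0.0
```

```bash
python3 - <<'E'
from h import *
grab('scene','scene4'); grab('wrist','wrist4')
a=cv2.imread('pics/scene4.png')[160:440,200:440]; b=cv2.imread('pics/wrist4.png')
c=np.zeros((560,800,3),np.uint8); c[:,:480]=cv2.resize(a,(480,560)); c[:240,480:]=cv2.resize(b,(320,240))
cv2.imwrite('pics/m4.png',c)
for f in('scene0','side0','wrist1','wrist4'):
    P=cloud(f);X,Y,Z=P[...,0],P[...,1],P[...,2]
    m=(Z>.178)&(Z<.2)&(Y<-.06)&(Y>-.12)&(X>.48)&(X<.548)
    print(f,m.sum(),np.arctan(np.polyfit(Y[m],X[m],1)[0]), X[m].mean())
E
```

```text
scene0 197 0.4768035215043648 0.5248749454495647
side0 171 0.48131812965408083 0.5214319310894542
wrist1 4792 0.4718283300064881 0.530176158521404
wrist4 4607 0.469636078733622 0.5303535553877613
```

View pics/m4.png

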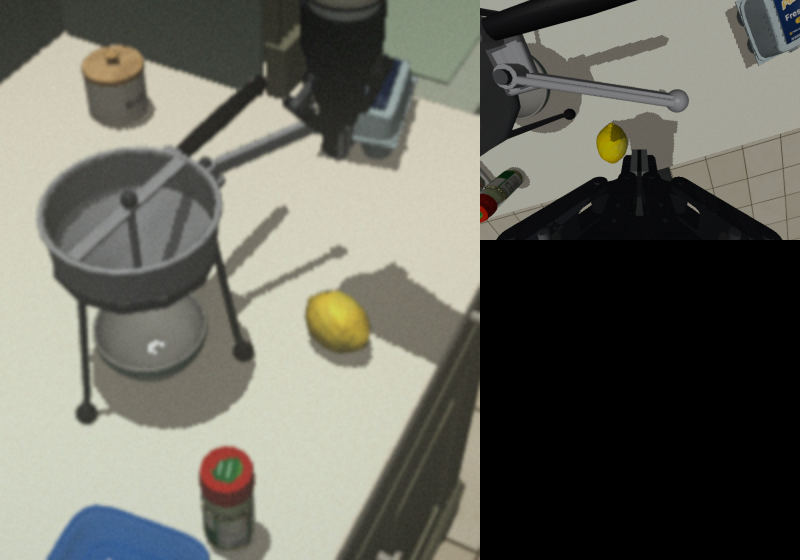

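The lever is back at its rest angle (0.470 rad measured, 0.472 before the press). The fingers are clear, and the lemon, jar, bowl and egg box look unmoved.

```bash
python3 -c "
from bench import job
print(job.job_done())"
```

```text
the job is handed in; nothing more can be done
None
```

I pressed the lever to its stop, held it there for over 2 s and eased it back to rest without a snap; the fingers are clear, the bystanders look unmoved, and the job is handed in (no verdict was shown).

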